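Put the blade case away and shut the cabinet

TASK

The orange blade case is sticking out of the small grey cabinet. With the door still well open, push the case into the cabinet until its front is level with the cabinet's front edge or deeper; then push the blue door shut until it seats fully home on its catch. Leave everything else on the bench and on the cabinet where it is, and let go and move clear at the end.

Things in the scene. Friction and masses are not known exactly. Their poses are not given: they have to be found in the camera images.
- cabinet: Fixed grey metal blade cabinet on the bench, 220 wide (y), 210 deep (x), 180 high; side walls 8 thick, top panel 8. Origin: on the bench under the middle of its front edge; its x axis points INTO the cabinet, y along the front towards the door's free edge, z up. The front (its x = 0 plane) is open. One shelf, upper face 83 above the bench. Small stock below the shelf.
- doorway (a point): Middle of the cabinet's front edge, 180 above the bench (height of its top); cabinet's axes. Here the top panel has a finger notch in its front edge, 134 wide (67 to either side of this point) and 40 deep: fingers pointing down in front of the doorway can push on up to 40 past the front plane.
- hinge (a point): Point on the door's vertical hinge line, 180 above the bench: x = 0, y = -108 mm in the cabinet's frame. Cabinet's axes.
- door (a joint): Blue door's angle, rad: 0 shut and seated, 1.57 straight out, stop at 1.9. Hinge-to-free-edge points along the cabinet's +y at 0 and turns anticlockwise from above as it opens (along its -x at 1.57). Stays where left (0.06 N m friction). From 0.08 to 0.034 rad a sprung ball catch resists, up to 6 N at 155 mm from the hinge; past that it draws the door to 0 and holds it.
- door_push (a point): On the OUTER face of the blue door (216 wide, 12 thick, 178 high), at its top edge, 155 from the hinge line, 180 above the bench. Turns with the door: x is normal to the panel, pointing from outer to inner face (the way to push it shut); y from hinge to free edge. Shut, the outer face lies 14 in front of the cabinet's front plane.
- door_pull (a point): Middle of the door's steel pull handle: a bar 40 proud of the outer face, 190 from the hinge line, 25 to 90 above the bench only; above 95 the outer face is bare. Axes as door_push.
- case_center (a point): Centre of the loose orange blade case, a closed box 150 long (its x, pointing into the cabinet) by 100 wide by 75 high, 0.3 to 0.6 kg, lying on the cabinet's shelf (underside 83, top 158 above the bench) and sticking 40 to 65 out of the doorway. Slides with a push of 1 to 6 N; it can go up to 50 deeper than flush.
- case_front (a point): middle of the case's front face (the one sticking out), half-way up, 75 mm from case_center along the case's -x; 120.5 above the bench
- tape_roll: yellow tape roll, 90 across, 25 high, lying on the cabinet's top towards the back; origin at its underside centre; bystander
- sanding_block: cork sanding block 110 x 60 x 35 on the bench behind the cabinet; origin at its underside centre; bystander
- mallet: hammer about 260 long lying on the bench; bystander
- glue_bottle: white glue bottle, 60 across, 150 high, standing on the bench; origin at its underside centre; bystander
- primer_can: metal can, 80 across, 110 high, standing on the bench; origin at its underside centre; bystander
- rasp: rasp about 270 long with orange handle lying on the bench; bystander
- maquette: white carved foam lump, 150 across, 112 high, standing on the bench; origin at its underside centre; bystander
- blade_case: the loose orange blade case itself, same axes as case_center; origin at the centre of its underside
Not all that is in view belongs to the job. Several things have the shape of the blade_case; the one meant has the colours described above.

How it is judged:
On the way:
1. the case has been pushed in, its front level with the cabinet's front edge (no more than 4 mm proud) or deeper, while the door still stands more than 0.5 rad open (x of case_front in the frame of cabinet above -0.004 m and value of joint door above 0.5 rad), for 0.2 s.
At the end, for the whole second after the job is handed in: The door is seated on its catch (less than 0.02 rad from shut) and at rest; the case is inside, its front no more than 4 mm in front of the cabinet's front plane, upright on its shelf and at rest (value of joint door below 0.02 rad and velocity of joint door between -0.05 and 0.05 rad/s and x of case_front in the frame of cabinet above -0.004 m and z of case_center in the frame of cabinet above 0.11 m and angle between case_center's own z axis and vertical below 0.1 rad and linear speed of blade_case below 0.02 m/s); the robot touches nothing.
It fails at once if a bystander was moved more than 30 mm (distance of any of tape_roll, sanding_block, mallet, glue_bottle, primer_can, rasp, maquette from where it was at the start of the episode above 0.03 m).
It also fails if it takes over 54 s, if anything falls off the work surface, if the arm or the gripper's body presses on something with over 40 N, if the wrist force passes 120 N, or if a joint passes its speed limit or range.

ROBOT

A 6-joint arm with a two-finger parallel gripper is mounted at the origin on the work surface. World frame = base frame: x ahead of the robot, y to its left, z up, the work surface at z = 0. Lengths are in m, angles in rad, forces in N, time in s.
With the tool pointing down it reaches from about 0.375 to 0.9 m from the base axis. Payload 3.1 kg.
Tool frame: the origin (TCP) lies midway between the tips of the shut fingers; the grasp point (between the pads) lies 19 mm behind it; z points along the fingers, y is the line along which they close (so a half turn about z gives the same grasp; the last joint's range is limited). The gripper opens to 85 mm and grips with 20 to 120 N. Pads are 22 mm wide; open, the fingers measure 114 mm over their backs; the gripper's body (76 mm by 85 mm) begins 54 mm behind the grasp point. The pads swing forward as they close: fully open they stand 13 mm farther back than shut.
Start: joints at [0.926, 0.527, 1.433, -0, 1.181, -0.178], TCP at [0.281, 0.558, 0.231] pointing down, gripper open.
Joint ranges: [-3.08, 3.08], [-0.75, 2.2], [0.22, 2.44], [-1.43, 4.57], [0, 2.65], [-2.85, 2.85]. Speed limits (rad/s): [2.79, 2.79, 3.14, 3.14, 3.14, 3.14].

INTERFACE

Orientations are given as a 3x3 rotation matrix whose columns are the frame's x, y, z axes.
In Python, from bench import env gives the robot as it stands.
- The arm moves only by the tool drive_tool, never from a script. Its argument "moves" is a list of rows, each a list of 3 entries, a list of its own where there are three numbers: the closure, from 0 (fully open) to 1 (shut), then the shift along the tool's x, y, z in units of 25 mm (1.0 is 25 mm), then the turn about the tool's z in units of 6 degrees (1.0 is 6 degrees). A call has 1 to 10 rows; each row shifts and turns the commanded pose from where the row before left it, along the tool's axes as they then stand; what a row does not reach is not made up. A row lasts 1/12 s, in which the tool goes at most 41.7 mm and 7.16 degrees, less where a joint would pass 70% of its speed; a pose out of reach is approached as far as the arm can. A call is refused whole if a number of a shift passes 1 or a number of a turn 1, either way. A call with a gripper value outside its range is refused whole. The fingers move at their own pace and stop on an object; the grip force is fixed at half the most. Time passes only in rows, so rows that do not move let the fingers close. It gives the time, the measured TCP pose, the force, the opening and the grip force at its end, in the units of the state.
- env.observe(): the state, without advancing time (a new reading comes with each control period).
- env.capture(name): name is "side" or "top" or "wrist"; returns the picture (384x512x3 uint8, blue, green, red); there is no depth.
- env.camera_model(name): a dict with "fx", "fy", "cx", "cy" (pixels), "distortion" ([k1, k2, p1, p2, k3] as OpenCV has them; the pictures are not rectified), "R" (3x3) and "t" (3): a world point X has camera coordinates R X + t. Camera axes: x right, y down, z forward; pixel columns grow to the right and rows downward; lengths in m; the calibration is good to about 2 mm. A picture is of the moment at which its call begins: read the wrist's pose just before it. camera_model takes no time and is no camera call; for the wrist camera it gives the pose at the moment of the call.
- env.finish_job(): hands the job in; it is judged then, once.
The state is a dict: "time": time; "joints": joint angles; "joint_velocities": joint speeds; "tau": joint torques, N m; "tool_pos": TCP position; "eef_rot": TCP orientation; "ft_force": force on the tool from outside, world axes, zero at the start; "torque": the same for the moment, N m; "width": finger opening in m; "grasp_force": force on a finger pad.
Only numpy, scipy, OpenCV 4.12 (cv2) and the standard library are available. Lean on these libraries where they do the work, as an engineer would, in place of code of your own. Each camera call takes 0.05 s, during which the arm holds its last target. There are 200 camera calls.

## Working session

There is one attempt and no reset: what is moved stays moved. The work goes in short steps, Python scripts to look and compute and a tool call to move; the robot and the scene stay as the last step left them, time stands still between calls to the robot, and variables do not carry over. Pictures are saved under pics/ and viewed, at most 10 in all, crops included, and the job is handed in when it is done.

Besides the shell and the picture viewer there is one more tool, called after "Emit:" as name(argument=value, ...), one argument or row to a line, values as JSON. drive_tool: Moves the arm, as the interface text tells. Its arguments: {"type":"object","properties":{"moves":{"type":"array"}},"required":["moves"]}

```bash
mkdir -p pics; cat > h.py <<'E'
import numpy as np, cv2
from bench import env
def ray(name,uv,m=None):
    m=m or env.camera_model(name)
    K=np.array([[m['fx'],0,m['cx']],[0,m['fy'],m['cy']],[0,0,1]])
    p=cv2.undistortPoints(np.array(uv,float).reshape(-1,1,2),K,np.array(m['distortion'],float)).reshape(-1,2)
    R=np.array(m['R']);t=np.array(m['t'])
    return -R.T@t, np.c_[p,np.ones(len(p))]@R
def onz(name,uv,z,m=None):
    o,d=ray(name,uv,m); return o+d*((z-o[2])/d[:,2])[:,None]
E
python3 - <<'E'
from h import *
a=env.capture("top");b=env.capture("side")
cv2.imwrite("pics/top.png",a);cv2.imwrite("pics/side.png",b)
s=env.observe();print(s['time'],s['tool_pos'],s['eef_rot'],s['ft_force'])
for n in("top","side"):
    o,_=ray(n,[[0,0]]);print(n,o)
E
```

```text
0.1 [0.28028551 0.55788764 0.23042885] [[-8.93470751e-01  4.49119839e-01 -1.17794210e-03]
 [ 4.49121261e-01  8.93469372e-01 -1.60447176e-03]
 [ 3.31855088e-04 -1.96258743e-03 -9.99998019e-01]] [-0.52058874 -0.40399779  0.58765417]
top [ 0.31042535 -0.01536105  1.21727802]
side [-0.75788788 -0.28590383  1.04489445]
```

View pics/top.png

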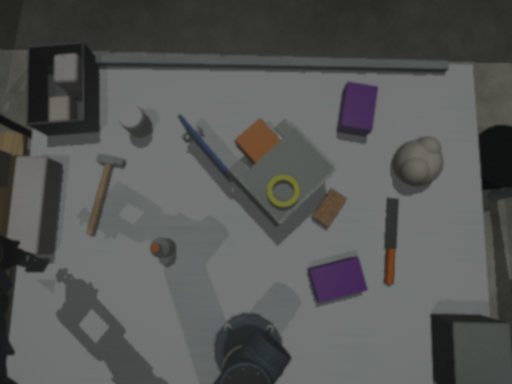

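View pics/side.png

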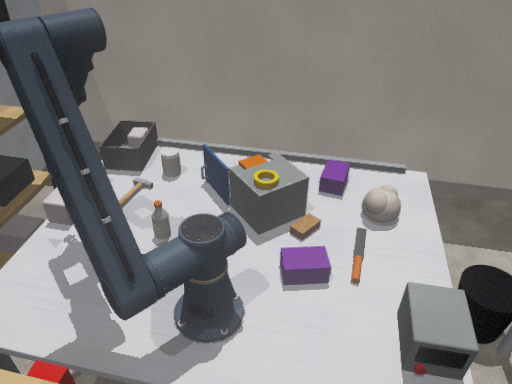

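The top view shows the cabinet at about (280,175), with the door running from (232,178) to (182,118). The orange case sticks out at (258,140), and the tape roll is at (283,191). I'll zoom in on it.

```bash
python3 - <<'E'
from h import *
a=cv2.imread("pics/top.png")
c=cv2.resize(a[95:245,165:350],None,fx=4,fy=4,interpolation=cv2.INTER_CUBIC);c=cv2.convertScaleAbs(c,alpha=1.8)
cv2.imwrite("pics/crop.png",c)
hsv=cv2.cvtColor(a,cv2.COLOR_BGR2HSV)
for n,lo,hi,z in(("orange",(3,150,80),(16,255,255),.158),("blue",(100,110,40),(118,255,255),.18)):
    m=cv2.inRange(hsv,lo,hi);m[:, :170]=0;m[:,350:]=0;m[250:]=0
    cs=max(cv2.findContours(m,0,1)[0],key=cv2.contourArea)
    b=cv2.boxPoints(cv2.minAreaRect(cs));print(n,cv2.contourArea(cs),b.round(1).tolist());print(onz("top",b,z).round(4))
E
```

```text
orange 200.0 [[245.0, 148.5], [266.0, 130.60000610351562], [275.79998779296875, 142.10000610351562], [254.89999389648438, 160.10000610351562]]
[[ 0.5891  0.021   0.158 ]
 [ 0.644  -0.0385  0.158 ]
 [ 0.61   -0.0677  0.158 ]
 [ 0.5556 -0.0084  0.158 ]]
blue 1.5 [[202.6999969482422, 144.1999969482422], [203.39999389648438, 143.6999969482422], [216.39999389648438, 158.60000610351562], [215.8000030517578, 159.1999969482422]]
[[0.5933 0.1407 0.18  ]
 [0.5949 0.139  0.18  ]
 [0.5523 0.1001 0.18  ]
 [0.5507 0.1019 0.18  ]]
```

View pics/crop.png

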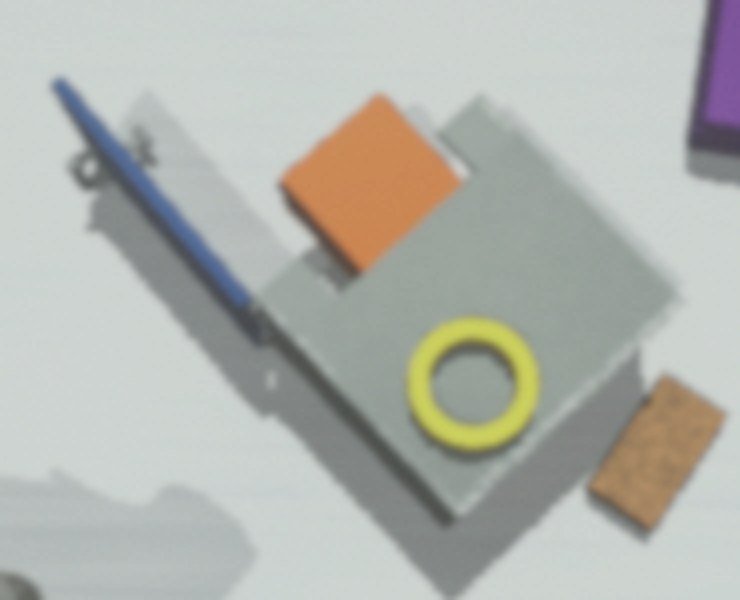

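```bash
python3 - <<'E'
from h import *
P=lambda l,z: onz("top",np.array(l)/4+[165-.375,95-.375],z)[:,:2]
c=P([(262,293),(480,97),(683,295),(460,515)],.18);print(c.round(4))
for i in range(4):print(np.linalg.norm(c[i]-c[(i+1)%4]).round(4))
y1=c[1]-c[0];y2=c[2]-c[3];yv=y1/np.linalg.norm(y1)+y2/np.linalg.norm(y2);xv=c[3]-c[0]+c[2]-c[1]
ay=np.arctan2(yv[1],yv[0]);ax=np.arctan2(xv[1],xv[0]);print("y ang",ay,"x ang+90",ax+np.pi/2)
th=(ay+ax+np.pi/2)/2-np.pi/2
X=np.array([np.cos(th),np.sin(th)]);Y=np.array([-np.sin(th),np.cos(th)])
o=c.mean(0)-X*.105;print("th",th,"origin",o,"X",X,"Y",Y)
h=o-.108*Y;print("hinge",h)
f=P([(58,82),(245,300)],.18);print("door pts",f,"from hinge",np.linalg.norm(f-h,axis=1))
d=f[0]-h;print("door ang",np.arctan2(d[1],d[0])-(th+np.pi/2), "by seg",np.arctan2(*(f[0]-f[1])[::-1])-(th+np.pi/2))
k=P([(283,183),(380,95),(362,272),(463,183)],.158);print("case in cab",((k-o)@np.c_[X,Y]).round(4),k)
s=env.observe();print(s['joints'])
t=P([(474,383)],.205);print("tape",t,(t-o)@np.c_[X,Y])
E
```

```text
[[ 0.5265  0.0606]
 [ 0.6731 -0.0908]
 [ 0.5316 -0.2345]
 [ 0.3743 -0.0803]]
0.2107
0.2016
0.2203
0.2075
y ang -0.7885138213195723 x ang+90 -0.8013256894102048
th -2.365716082159785 origin [ 0.6013324  -0.01270264] X [-0.71380741 -0.70034205] Y [ 0.70034205 -0.71380741]
hinge [0.52569546 0.06438856]
door pts [[0.67817767 0.21253019]
 [0.52127502 0.07238325]] from hinge [0.21259532 0.00913539]
door ang 1.5658803397830612 by seg 1.523970522688096
case in cab [[-0.0519 -0.0365]
 [-0.0521  0.0604]
 [ 0.0355 -0.0399]
 [ 0.0375  0.0586]] [[ 0.61283098  0.04965166]
 [ 0.68078327 -0.01930005]
 [ 0.54808082 -0.00911719]
 [ 0.61560299 -0.08078505]]
[ 9.26498850e-01  5.28366042e-01  1.43379630e+00 -2.36875143e-05
  1.18142064e+00 -1.78507176e-01]
tape [[ 0.46225197 -0.08705675]] [[ 0.15134994 -0.04432936]]
```

Everything measured matches the given sizes: the cabinet is about 0.21–0.22, the case about 0.10 wide and 52 mm proud, and the door is at about 1.55 rad. I'll shut the fingers, turn so tool y lies along cabinet -x, and travel to a point in front of the case.

Emit:
drive_tool(
  moves=[
    [1, [0, 0, 0], 1],
    [1, [0, 0, 0], 1],
    [1, [0, 0, 0], 1],
    [1, [0, 0, 0], 0.13],
    [1, [-0.5, 0, 0], 0],
    [1, [-1, -0.11, 0], 0],
    [1, [-1, -0.11, 0], 0],
    [1, [-1, -0.11, 0], 0],
    [1, [-1, -0.11, 0], 0],
    [1, [-1, -0.11, 0], 0],
  ],
)

```text
time: 0.93
tool_pos: [0.3682, 0.449, 0.2312]
eef_rot: [[-0.703, 0.711, -0.0], [0.711, 0.703, -0.001], [-0.0, -0.001, -1.0]]
ft_force: [0.8, 0.4, 0.8]
width: -0.0001
grasp_force: 0.0
```

Emit:
drive_tool(
  moves=[
    [1, [-1, -0.11, 0], 0],
    [1, [-1, -0.11, 0], 0],
    [1, [-1, -0.11, 0], 0],
    [1, [-1, -0.11, 0], 0],
    [1, [-1, -0.11, 0], 0],
    [1, [-1, -0.11, 0], 0],
    [1, [-1, -0.11, 0], 0],
    [1, [-1, -0.11, 0], 0],
    [1, [-1, -0.11, 0], 0],
    [1, [-1, -0.11, 0], 0],
  ],
)

```text
time: 1.77
tool_pos: [0.5237, 0.2512, 0.2312]
eef_rot: [[-0.703, 0.711, -0.0], [0.711, 0.703, -0.0], [-0.0, -0.001, -1.0]]
ft_force: [1.1, 0.6, 0.0]
width: -0.0002
grasp_force: 0.0
```

Emit:
drive_tool(
  moves=[
    [1, [-1, -0.11, 0], 0],
    [1, [-1, -0.11, 0], 0],
    [1, [-1, -0.11, 0], 0],
    [1, [-1, -0.11, 0], 0],
    [1, [-1, -0.11, 0], 0],
    [1, [-1, -0.11, 0], 0],
    [1, [-1, -0.11, 0], 0],
    [1, [-1, -0.11, 0], 0],
    [1, [0, 0, 0], 0],
    [1, [0, 0, 0], 0],
  ],
)

```text
time: 2.6
tool_pos: [0.648, 0.0931, 0.2308]
eef_rot: [[-0.701, 0.714, -0.001], [0.714, 0.701, -0.0], [0.0, -0.001, -1.0]]
ft_force: [-0.2, -1.1, 0.1]
width: 0.0001
grasp_force: 0.0
```

Emit:
drive_tool(
  moves=[
    [1, [-1, -0.15, 0], 0],
    [1, [-1, -0.15, 0], 0],
    [1, [-0.15, 0, 0], 0],
    [1, [0, 0, 0], 0],
    [1, [0, 0, 0], 0],
  ],
)

```text
time: 3.02
tool_pos: [0.6788, 0.0524, 0.231]
eef_rot: [[-0.702, 0.712, -0.002], [0.712, 0.702, 0.001], [0.002, -0.001, -1.0]]
ft_force: [0.3, -0.2, -0.1]
width: 0.0
grasp_force: 0.0
```

```bash
python3 - <<'E'
from h import *
t=cv2.convertScaleAbs(env.capture("top")[60:252,140:390],alpha=1.6);w=env.capture("wrist")
cv2.imwrite("pics/c2.png",np.hstack([cv2.resize(t,(500,384)),w[:, :][:, ::1][:, 106:406]]))
s=env.observe();th=-2.3657;X=np.array([np.cos(th),np.sin(th)]);Y=np.array([-X[1],X[0]])
d=s['tool_pos'][:2]-np.array([.6013,-.0127]);print(d@X,d@Y,s['tool_pos'],s['time'])
E
```

```text
-0.10126734536289542 0.00735650490847758 [0.67873639 0.0529719  0.23114167] 3.1167
```

View pics/c2.png

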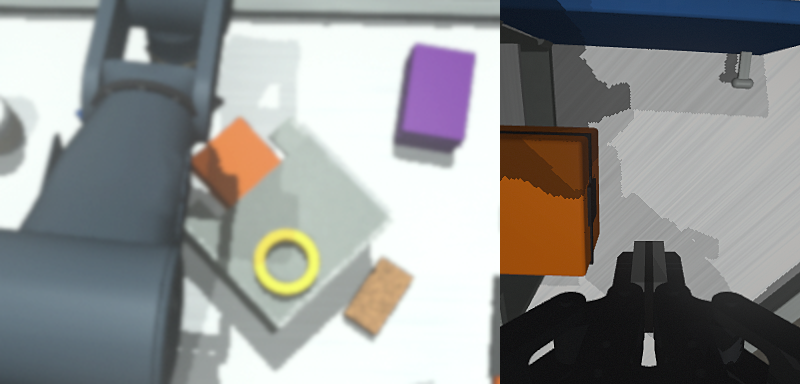

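```bash
python3 - <<'E'
from h import *
th=-2.3657;X=np.array([np.cos(th),np.sin(th),0]);Y=np.array([-X[1],X[0],0]);o=np.array([.6013,-.0127,0]);Z=np.array([0,0,1])
W=lambda p:o+p[0]*X+p[1]*Y+p[2]*Z
m=env.camera_model("wrist");R=np.array(m['R']);t=np.array(m['t'])
c=-R.T@t;print("cam cab",(c-o)@X,(c-o)@Y,c[2],"fwd",R[2]@X,R[2]@Y,R[2]@Z)
K=np.array([[m['fx'],0,m['cx']],[0,m['fy'],m['cy']],[0,0,1]])
L={"casefrontTop-y":(-.052,-.038,.158),"casefrontTop+y":(-.052,.061,.158),"doorfree bot outer":(-.216,-.122,.002),"doorfree bot inner":(-.216,-.11,.002),"handle top":(-.19,-.162,.09),"handle bottom":(-.19,-.162,.025),"doorTop155 in":(-.155,-.11,.18)}
for k,p in L.items():print(k,cv2.projectPoints(W(p),cv2.Rodrigues(R)[0],t,K,np.array(m['distortion'],float))[0].ravel()-[106,0]+[500,0])
E
```

```text
cam cab -0.10287741616480205 -0.07071426079005322 0.3739695676439506 fwd -0.001093755457671762 0.3037931555535777 -0.9527373837200893
casefrontTop-y [568.45719341 138.21536966]
casefrontTop+y [577.87653141 274.67026081]
doorfree bot outer [760.47513244  32.74510978]
doorfree bot inner [759.39861269  45.42956674]
handle top [767.74309751 -43.60715186]
handle bottom [744.05043284 -18.31829257]
doorTop155 in [749.48412204   6.43901536]
```

The wrist view confirms it: the fingers stand in front of the case, whose front top edge is at about column 587 of the montage. They are centred across the case. The door is clear at the top of the picture. I'll go down and push.

Emit:
drive_tool(
  moves=[
    [1, [0, 0, 0.8], 0],
    [1, [0, 0, 0.9], 0],
    [1, [0, 0, 0.9], 0],
    [1, [0, 0, 0.9], 0],
    [1, [0, 0, 0.85], 0],
    [1, [0, 0, 0], 0],
    [1, [0, -0.4, 0], 0],
    [1, [0, -0.4, 0], 0],
    [1, [0, -0.3, 0], 0],
    [1, [0, -0.3, 0], 0],
  ],
)

```text
time: 3.95
tool_pos: [0.6556, 0.0267, 0.1246]
eef_rot: [[-0.701, 0.713, 0.004], [0.713, 0.701, 0.0], [-0.003, 0.003, -1.0]]
ft_force: [2.1, 1.0, -0.8]
width: 0.0001
grasp_force: 1.2
```

Emit:
drive_tool(
  moves=[
    [1, [0, -0.3, 0], 0],
    [1, [0, -0.3, 0], 0],
    [1, [0, -0.3, 0], 0],
    [1, [0, -0.3, 0], 0],
    [1, [0, -0.3, 0], 0],
    [1, [0, 0, 0], 0],
  ],
)

```text
time: 4.45
tool_pos: [0.6286, -0.0003, 0.1239]
eef_rot: [[-0.701, 0.713, 0.003], [0.713, 0.701, -0.001], [-0.002, 0.001, -1.0]]
ft_force: [1.4, 1.1, 1.0]
width: -0.0001
grasp_force: 0.7
```

Emit:
drive_tool(
  moves=[
    [1, [0, -0.25, 0], 0],
    [1, [0, -0.25, 0], 0],
    [1, [0, -0.25, 0], 0],
    [1, [0, -0.25, 0], 0],
    [1, [0, -0.25, 0], 0],
    [1, [0, -0.2, 0], 0],
    [1, [0, 0, 0], 0],
    [1, [0, 0, 0], 0],
    [1, [0, 0, 0], 0],
  ],
)

```text
time: 5.2
tool_pos: [0.6073, -0.023, 0.1256]
eef_rot: [[-0.701, 0.713, 0.012], [0.713, 0.701, 0.002], [-0.007, 0.009, -1.0]]
ft_force: [7.7, 9.9, 10.0]
width: -0.0004
grasp_force: 1.0
```

```bash
python3 - <<'E'
from h import *
w=env.capture("wrist");t=env.capture("top")
cv2.imwrite("pics/c3.png",np.hstack([cv2.resize(cv2.convertScaleAbs(t[60:204,165:352],alpha=1.6),(500,384)),w[:,106:406]]))
s=env.observe();th=-2.3657;X=np.array([np.cos(th),np.sin(th)]);Y=np.array([-X[1],X[0]])
d=s['tool_pos'][:2]-np.array([.6013,-.0127]);print(d@X,d@Y,s['tool_pos'],s['ft_force'])
E
```

```text
0.002966046126420268 0.011539447514441926 [ 0.60726454 -0.02301409  0.1256715 ] [ 7.33723403  9.71714511 10.26198776]
```

View pics/c3.png

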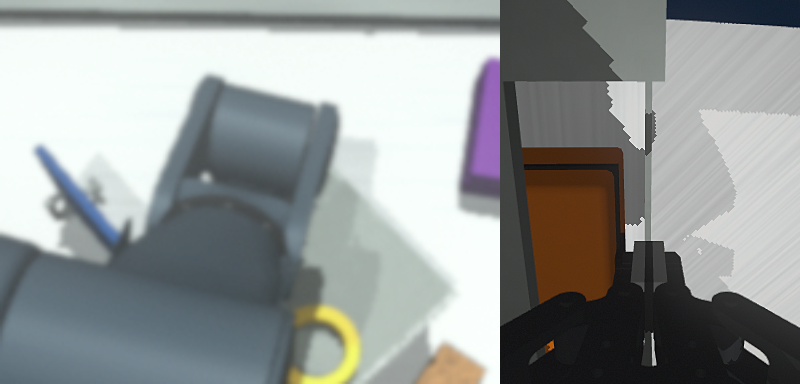

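The case top's front edge (column ~625) now lies inside the cabinet's front edge (column 650–665). The finger face is about 15 mm past the front plane, and the 10 N upward force suggests the knuckles touch the top panel. That's deep enough, so I'll back off, rise, and cross to the outside of the door.

Emit:
drive_tool(
  moves=[
    [1, [0, 0.5, 0], 0],
    [1, [0, 0.8, 0], 0],
    [1, [0, 0.9, 0], 0],
    [1, [0, 0.9, 0], 0],
    [1, [0, 0.9, 0], 0],
    [1, [0, 0.3, -0.9], 0],
    [1, [0, 0.3, -0.9], 0],
    [1, [0, 0.5, -0.9], 0],
    [1, [0, 0.5, -0.9], 0],
    [1, [0, 0.5, -0.9], 0],
  ],
)

```text
time: 6.13
tool_pos: [0.7101, 0.0822, 0.2349]
eef_rot: [[-0.701, 0.713, -0.004], [0.713, 0.701, -0.001], [0.002, -0.004, -1.0]]
ft_force: [-0.5, -0.7, 0.2]
width: -0.0003
grasp_force: 0.0
```

Emit:
drive_tool(
  moves=[
    [1, [0.9, 0.2, 0], 0],
    [1, [0.95, 0, 0], 0],
    [1, [0.95, 0, 0], 0],
    [1, [0.95, 0, 0], 0],
    [1, [0.95, 0, 0], 0],
    [1, [0.95, 0, 0], 0],
    [1, [0.95, 0, 0], 0],
    [1, [0.9, 0, 0], 0],
    [1, [0, 0, 0], 0],
    [1, [0, 0, 0], 0],
  ],
)

```text
time: 6.97
tool_pos: [0.5816, 0.2198, 0.2344]
eef_rot: [[-0.703, 0.711, -0.003], [0.711, 0.703, -0.002], [0.001, -0.003, -1.0]]
ft_force: [0.1, 0.3, 0.9]
width: 0.0001
grasp_force: 0.0
```

```bash
python3 - <<'E'
from h import *
w=env.capture("wrist")
cv2.imwrite("pics/c4.png",w)
s=env.observe();th=-2.3657;X=np.array([np.cos(th),np.sin(th)]);Y=np.array([-X[1],X[0]])
d=s['tool_pos'][:2]-np.array([.6013,-.0127]);print(d@X,d@Y,s['tool_pos'],s['ft_force'],s['time'])
E
```

```text
-0.1491171730649988 -0.17852090230940712 [0.58271152 0.21916227 0.23454736] [ 0.44142535  0.79341253 -1.26854467] 7.0167
```

View pics/c4.png

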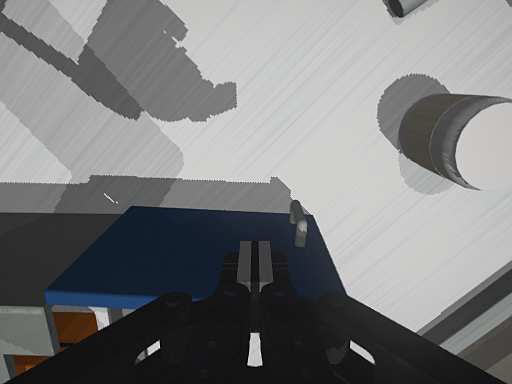

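The picture shows the blue door's top edge at row ~300 and the fingers outside it, with the tips at (257,245). The handle at (298,220) is low and the can at (480,130) is clear. Next I'll work out the arc steps.

Emit:
drive_tool(
  moves=[
    [1, [0, 0, 0.8], 0],
    [1, [0, 0, 0.9], 0],
    [1, [0, 0, 0.9], 0],
    [1, [0, 0, 0.8], 0],
    [1, [0, 0, 0], 0],
    [1, [0, 0, 0], 0],
  ],
)

```text
time: 7.52
tool_pos: [0.5831, 0.2183, 0.1488]
eef_rot: [[-0.7, 0.714, -0.003], [0.714, 0.7, -0.001], [0.001, -0.003, -1.0]]
ft_force: [0.4, 0.1, 0.4]
width: 0.0003
grasp_force: 0.0
```

```bash
cat > arc.py <<'E'
from h import *
s=env.observe();th=-2.3657;X=np.array([np.cos(th),np.sin(th)]);Y=np.array([-X[1],X[0]])
d=s['tool_pos'][:2]-np.array([.6013,-.0127]);c=np.array([d@X,d@Y]);print("cab",c.round(4),s['tool_pos'][2],s['ft_force'],s['time'])
def P(f,r=.155):
    e=np.array([-np.sin(f),np.cos(f)]);n=np.array([np.cos(f),np.sin(f)])
    return np.array([0,-.108])+r*e-(.014+.0145*np.cos(f)+.011*np.sin(f))*n
R=s['eef_rot'][:2,:2]
T=lambda v: (np.linalg.inv(R)@(v[0]*X+v[1]*Y)/.025).round(3)
fs=np.r_[np.arange(1.5,0.05,-.1),0]
print("start",T(P(1.5)-c))
for a,b in zip(fs,fs[1:]):print(f"{a:.2f}->{b:.2f}",T(P(b)-P(a)),P(b).round(3))
E
python3 arc.py
```

```text
cab [-0.1488 -0.1776] 0.14876746656367557 [0.37507256 0.12035881 0.40388521] 7.5167
start [-2.185  0.307]
1.50->1.40 [-0.576  0.037] [-0.157 -0.109]
1.40->1.30 [-0.583 -0.017] [-0.157 -0.094]
1.30->1.20 [-0.586 -0.072] [-0.155 -0.079]
1.20->1.10 [-0.583 -0.13 ] [-0.152 -0.065]
1.10->1.00 [-0.574 -0.188] [-0.147 -0.05 ]
1.00->0.90 [-0.56  -0.246] [-0.141 -0.036]
0.90->0.80 [-0.539 -0.304] [-0.133 -0.023]
0.80->0.70 [-0.511 -0.361] [-0.124 -0.01 ]
0.70->0.60 [-0.477 -0.415] [-0.114  0.002]
0.60->0.50 [-0.437 -0.467] [-0.102  0.013]
0.50->0.40 [-0.39  -0.516] [-0.09   0.022]
0.40->0.30 [-0.338 -0.559] [-0.076  0.031]
0.30->0.20 [-0.279 -0.597] [-0.061  0.038]
0.20->0.10 [-0.216 -0.629] [-0.045  0.043]
0.10->0.00 [-0.149 -0.654] [-0.028  0.047]
```

Emit:
drive_tool(
  moves=[
    [1, [-0.6, 0.15, 0], 0],
    [1, [-0.6, 0.15, 0], 0],
    [1, [-0.5, 0, 0], 0],
    [1, [-0.48, 0, 0], 0],
    [1, [-0.3, 0.02, 0], 0],
    [1, [-0.3, 0.02, 0], 0],
    [1, [-0.3, -0.01, 0], 0],
    [1, [-0.3, -0.01, 0], 0],
    [1, [-0.3, -0.04, 0], 0],
    [1, [-0.3, -0.04, 0], 0],
  ],
)

```text
time: 8.35
tool_pos: [0.6573, 0.1524, 0.1499]
eef_rot: [[-0.701, 0.713, -0.001], [0.713, 0.701, 0.0], [0.0, -0.0, -1.0]]
ft_force: [-0.6, 0.4, -0.7]
width: -0.0
grasp_force: 0.3
```

Emit:
drive_tool(
  moves=[
    [1, [-0.29, -0.07, 0], 0],
    [1, [-0.29, -0.07, 0], 0],
    [1, [-0.29, -0.09, 0], 0],
    [1, [-0.29, -0.1, 0], 0],
    [1, [-0.28, -0.12, 0], 0],
    [1, [-0.28, -0.12, 0], 0],
    [1, [-0.27, -0.15, 0], 0],
    [1, [-0.27, -0.15, 0], 0],
    [1, [-0.26, -0.18, 0], 0],
    [1, [-0.26, -0.18, 0], 0],
  ],
)

```text
time: 9.18
tool_pos: [0.6842, 0.0809, 0.1501]
eef_rot: [[-0.701, 0.713, 0.0], [0.713, 0.701, -0.0], [-0.0, -0.0, -1.0]]
ft_force: [-0.3, 1.2, 0.0]
width: 0.0002
grasp_force: 0.3
```

```bash
python3 arc.py | head -2
```

```text
cab [-0.1247 -0.0087] 0.15005518177091817 [-0.33170673  1.17932748  0.00548973] 9.1833
start [4.567 1.275]
```

Emit:
drive_tool(
  moves=[
    [1, [-0.24, -0.21, 0], 0],
    [1, [-0.24, -0.21, 0], 0],
    [1, [-0.22, -0.23, 0], 0],
    [1, [-0.22, -0.23, 0], 0],
    [1, [-0.2, -0.26, 0], 0],
    [1, [-0.19, -0.26, 0], 0],
    [1, [-0.17, -0.28, 0], 0],
    [1, [-0.17, -0.28, 0], 0],
    [1, [-0.14, -0.3, 0], 0],
    [1, [-0.14, -0.3, 0], 0],
  ],
)

```text
time: 10.02
tool_pos: [0.672, 0.0016, 0.1501]
eef_rot: [[-0.701, 0.713, 0.0], [0.713, 0.701, -0.0], [-0.0, 0.0, -1.0]]
ft_force: [0.3, 0.9, 0.7]
width: 0.0
grasp_force: 0.3
```

```bash
python3 - <<'E'
from h import *
cv2.imwrite("pics/c5.png",env.capture("wrist"))
E
python3 arc.py | head -1
```

```text
cab [-0.0589  0.0401] 0.15008517800862517 [-0.44973418 -0.43058439 -0.63342419] 10.0667
```

View pics/c5.png

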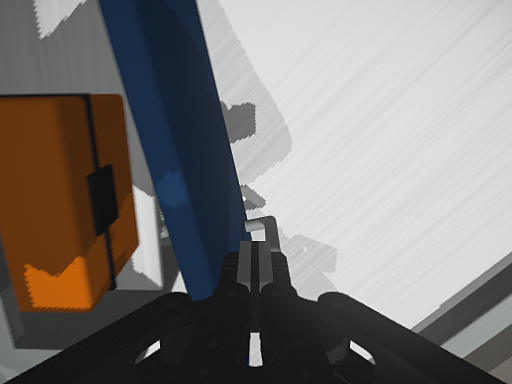

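```bash
python3 - <<'E'
from h import *
th=-2.3657;X=np.array([np.cos(th),np.sin(th),0]);Y=np.array([-X[1],X[0],0]);o=np.array([.6013,-.0127,0]);Z=np.array([0,0,1])
m=env.camera_model("wrist");R=np.array(m['R']);t=np.array(m['t'])
K=np.array([[m['fx'],0,m['cx']],[0,m['fy'],m['cy']],[0,0,1]])
for x in(-.05,0,.02):
  for y,z in((-.04,.158),(.06,.158),(-.04,.083),(.06,.083)):
    print(x,y,z,cv2.projectPoints(o+x*X+y*Y+z*Z,cv2.Rodrigues(R)[0],t,K,np.array(m['distortion'],float))[0].ravel().round())
E
```

```text
-0.05 -0.04 0.158 [226.  79.]
-0.05 0.06 0.158 [231. 304.]
-0.05 -0.04 0.083 [236.  81.]
-0.05 0.06 0.083 [239. 236.]
0 -0.04 0.158 [95. 80.]
0 0.06 0.158 [125. 304.]
0 -0.04 0.083 [152.  81.]
0 0.06 0.083 [165. 236.]
0.02 -0.04 0.158 [44. 81.]
0.02 0.06 0.158 [ 84. 303.]
0.02 -0.04 0.083 [118.  82.]
0.02 0.06 0.083 [136. 236.]
```

The case's lower front edge at columns 122–138 matches a front about 18–20 mm inside the cabinet, so the case is in. The door is at about 0.2 rad with the fingers against it. I'll push it through the catch.

Emit:
drive_tool(
  moves=[
    [1, [-0.06, -0.2, 0], 0],
    [1, [-0.05, -0.2, 0], 0],
    [1, [-0.04, -0.2, 0], 0],
    [1, [-0.04, -0.15, 0], 0],
    [1, [-0.03, -0.15, 0], 0],
    [1, [0, -0.15, 0], 0],
    [1, [0, -0.1, 0], 0],
    [1, [0, -0.1, 0], 0],
    [1, [0, 0, 0], 0],
    [1, [0, 0, 0], 0],
  ],
)

```text
time: 10.9
tool_pos: [0.6575, -0.0205, 0.1504]
eef_rot: [[-0.701, 0.713, 0.009], [0.713, 0.701, 0.004], [-0.003, 0.009, -1.0]]
ft_force: [7.2, 6.4, -3.6]
width: -0.0001
grasp_force: 5.2
```

```bash
python3 arc.py | head -1
```

```text
cab [-0.0346  0.045 ] 0.15041489876529432 [ 7.18431559  6.38713431 -3.6226285 ] 10.9
```

Emit:
drive_tool(
  moves=[
    [1, [0, -0.1, 0], 0],
    [1, [0, -0.1, 0], 0],
    [1, [0, 0, 0], 0],
  ],
)

```text
time: 11.15
tool_pos: [0.6528, -0.0258, 0.1504]
eef_rot: [[-0.701, 0.713, 0.006], [0.713, 0.701, 0.002], [-0.003, 0.006, -1.0]]
ft_force: [6.4, 3.4, -2.3]
width: -0.0001
grasp_force: 3.5
```

```bash
python3 arc.py | head -1
```

```text
cab [-0.0276  0.0454] 0.15036307144047584 [ 6.37443148  3.39873822 -2.34787784] 11.15
```

Emit:
drive_tool(
  moves=[
    [1, [0, -0.1, 0], 0],
    [1, [0, -0.1, 0], 0],
    [1, [0, 0, 0], 0],
    [1, [0, 0, 0], 0],
  ],
)

```text
time: 11.48
tool_pos: [0.6528, -0.0259, 0.1506]
eef_rot: [[-0.7, 0.714, 0.015], [0.714, 0.7, 0.007], [-0.005, 0.016, -1.0]]
ft_force: [13.4, 13.2, -7.1]
width: 0.0001
grasp_force: 9.3
```

```bash
python3 arc.py | head -1
```

```text
cab [-0.0275  0.0455] 0.15056526868064893 [13.35032465 13.15375767 -7.1238041 ] 11.4833
```

The door is at its hard stop: the position stayed the same while the force rose to 19 N. That puts it home past the catch. I'll back off, rise, and check.

Emit:
drive_tool(
  moves=[
    [1, [0, 0.3, 0], 0],
    [1, [0, 0.5, 0], 0],
    [1, [0, 0.8, 0], 0],
    [1, [0, 0.8, 0], 0],
    [1, [0, 0.3, -0.9], 0],
    [1, [0, 0, -0.9], 0],
    [1, [0, 0, -0.9], 0],
    [1, [0, 0, -0.9], 0],
    [1, [0, 0, 0], 0],
    [1, [0, 0, 0], 0],
  ],
)

```text
time: 12.32
tool_pos: [0.6956, 0.0168, 0.2418]
eef_rot: [[-0.701, 0.713, 0.003], [0.713, 0.701, -0.001], [-0.003, 0.001, -1.0]]
ft_force: [-0.1, -0.1, -0.7]
width: 0.0002
grasp_force: 0.0
```

```bash
python3 - <<'E'
from h import *
t=env.capture("top")[60:252,140:390];w=env.capture("wrist")
cv2.imwrite("pics/c6.png",np.hstack([cv2.resize(cv2.convertScaleAbs(t,alpha=1.6),(400,307)),cv2.resize(w,(400,307))]))
E
python3 arc.py | head -1
```

```text
cab [-0.0869  0.0437] 0.23886323725272776 [-0.81860908 -0.49949796 -0.9037439 ] 12.4167
```

View pics/c6.png

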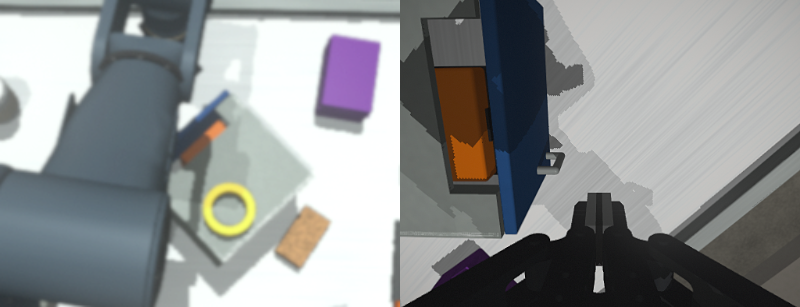

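The door looks closed along the cabinet front, with the case behind it in the notch and the tape roll unmoved. I'll check the door's angle numerically.

```bash
python3 - <<'E'
from h import *
w=env.capture("wrist");hsv=cv2.cvtColor(w,cv2.COLOR_BGR2HSV)
m=cv2.inRange(hsv,(100,120,25),(125,255,255))
rows=[r for r in range(10,285,3) if m[r].any()]
uv=np.array([[np.flatnonzero(m[r])[0],r] for r in rows])
p=onz("wrist",uv,.179)[:,:2]
vx,vy,x0,y0=cv2.fitLine(p.astype(np.float32),cv2.DIST_HUBER,0,.002,.01).ravel()
th=-2.3657;X=np.array([np.cos(th),np.sin(th)]);Y=np.array([-X[1],X[0]]);o=np.array([.6013,-.0127])
v=np.array([vx,vy]);v*=np.sign(v@Y);print("door angle",-np.arctan2(v@X,v@Y));q=(p-o)@np.c_[X,Y];print(q[::10].round(4))
# cabinet rear side edge for reference: lightgrey/dark boundary of side: notch rear edge
g=cv2.inRange(hsv,(0,0,0),(180,255,255))
E
```

```text
door angle -0.007392935257017587
[[-0.0061 -0.0739]
 [-0.006  -0.0587]
 [-0.0058 -0.0429]
 [-0.0056 -0.0263]
 [-0.0054 -0.009 ]
 [-0.0057  0.0092]
 [-0.0053  0.0284]
 [-0.0055  0.0487]
 [-0.005   0.0702]
 [-0.0051  0.0931]]
```

```bash
python3 -c "
from bench import env
print(env.finish_job())"
```

```text
the job is handed in; nothing more can be done
None
```

The job is handed in: the case went in about 18 mm past flush while the door was still wide open. The door was then pushed to its stop (0 rad within about 0.01 by camera), and the arm is clear with nothing else seen to move; no verdict came back.

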